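Show the jig, show the disc, switch on

ROBOT

A 6-joint arm with a two-finger parallel gripper is mounted at the origin on the work surface. World frame = base frame: x ahead of the robot, y to its left, z up, the work surface at z = 0. Lengths are in m, angles in degrees, forces in N, time in s.
With the tool pointing down it reaches from about 0.35 to 0.875 m from the base axis. Payload 4.2 kg.
Tool frame: the origin (TCP) lies midway between the tips of the shut fingers; the grasp point (between the pads) lies 19 mm behind it; z points along the fingers, y is the direction in which the jaws open and shut (so a half turn about z gives the same grasp; the last joint's range is limited). The gripper opens to 85 mm and grips with 20 to 120 N. Pads are 22 mm wide; open, the fingers measure 114 mm over their backs; the gripper's body (76 mm by 85 mm) begins 54 mm behind the grasp point. The pads swing forward as they close: fully open they stand 13 mm farther back than shut.
Start: joints at [78.931, 22.042, 0.453, 0, -68.411, -14.817], TCP at [0.273, 0.562, 0.231] pointing down, gripper open.
Joint ranges: [-179.83, 179.83], [-69.29, 118.12], [-61.27, 80.66], [-181.25, 117.63], [-171.15, -9.14], [-177.46, 177.46]. Speed limits (degrees/s): [159.86, 159.86, 180, 180, 180, 180].

INTERFACE

Orientations are given as a 3x3 rotation matrix whose columns are the frame's x, y, z axes.
In Python, from station import r gives the robot as it stands. The module is installed in compiled form; this text tells all that it offers.
- The arm moves only by the tool servo_tool, never from a script. Its argument "motion" is a list that holds one entry, the list of rows, each a list of 7 numbers: the closure, from 0 (fully open) to 1 (shut), then the shift along the tool's x, y, z in units of 40 mm (1.0 is 40 mm), then the turn, a rotation vector about the tool's x, y, z in units of 5 degrees (1.0 is 5 degrees). In form: [[[claw, x, y, z, rx, ry, rz], ...]]. A call has 1 to 8 rows; each row shifts and turns the commanded pose from where the row before left it, along the tool's axes as they then stand; what a row does not reach is not made up. A row lasts 1/12 s, in which the tool goes at most 41.7 mm and 7.16 degrees, less where a joint would pass 70% of its speed; a pose out of reach is approached as far as the arm can. A call is refused whole if a number of a shift passes 1 or a number of a turn 1, either way. A call with a gripper value outside its range is refused whole. The fingers move at their own pace and stop on an object; the grip force is fixed at half the most. Time passes only in rows, so rows that do not move let the fingers close. It gives the time, the measured TCP pose, the force and the opening at its end, in the units of the state.
- r.observe(): the state, without advancing time (a new reading comes with each control period).
- r.grab_frame(name): name is "side" or "top" or "wrist"; returns a dict with "img" (384x512x3 uint8, red, green, blue), "intrinsics" (3x3 intrinsics, pixels), "origin" and "orientation" of the camera in the world; the wrist camera has in their place "T_tool_cam" (4x4, takes a point from camera to tool coordinates, whose origin is the TCP and whose axes are the flange's). Camera axes: x right, y down, z forward; pixel columns grow to the right and rows downward; lengths in m; the calibration is good to about 2 mm. The wrist camera is an equidistant fisheye: a pixel r from the principal point sees the ray r / f radians off the axis. A picture is of the moment at which its call begins: read the wrist's pose just before it. There is no depth.
- r.hand_in(): hands the job in, once; it reports no verdict.
The state is a dict: "clock": time; "q": joint angles; "qvel": joint speeds; "joint_torque": joint torques, N m; "tcp_pos": TCP position; "tcp_rot": TCP orientation; "ft_force": force on the tool from outside, world axes, zero at the start; "wrist_torque": the same for the moment, N m; "gripper_width": finger opening in m.
Only numpy, scipy, OpenCV 4.12 (cv2) and the standard library are available. Lean on these libraries where they do the work, as an engineer would, in place of code of your own. Each camera call takes 0.05 s, during which the arm holds its last target. There are 200 camera calls.

TASK

Give a customer the short start-up demonstration at the disc sharpener, with fingertips only. Point down at the orange knob of the orange-knobbed clamping jig (not at the black-knobbed one), then at the middle of the sharpener's round disc, each time keeping the fingertips still for two full seconds about two or three centimetres above it, without touching it; then push the green paddle switch all the way over to its other side and draw back. Leave the two jigs, the jar and the chisel where they are.

Things in the scene. Friction and masses are not known exactly. Their poses are not given: they have to be found in the camera images.
- machine: flat-disc sharpener, fixed to the bench: blue box with a grey top, 220 mm along its x, 300 mm along its y, its top face 120 mm above the bench. Origin: centre of its underside, on the bench. Its y axis runs from the switch end (-y) to the disc end (+y); z up. Its place and yaw differ each time
- disc: round grey sharpening disc, 150 mm in diameter, on the machine's top, its axis at machine x = 0, y = +55 mm; origin at its axis, 120 mm above the bench, z up. It does not turn and must not be touched
- disc_mid (a point): middle of the upper face of the disc, 136 mm above the bench (a brass nut there stands 3 mm higher); this is the place to point at
- switch (a joint): green paddle switch on the machine's top at machine x = 0, y = -105 mm, angle in rad: 0 = off, leaning 0.5 rad towards the machine's -x side; 1.0 = fully on, leaning 0.5 rad towards the machine's +x side. It turns about a line along the machine's y, starts between 0 and 0.1, is held by light friction only (about 1 N at the tip) and stays where it is left
- switch_tip (a point): middle of the upper end of the green paddle, 55 mm from its pivot; the paddle is 26 mm wide along the machine's y, 8 mm thick and its green part reaches from 23 to 55 mm from the pivot, on a thin steel stem. It moves with the switch
- switch_pivot (a point): pivot of the switch, 132 mm above the bench, on top of a black base 70 mm (machine x) by 40 mm (machine y) that stands 12 mm above the machine's top; axes as the machine's
- orange_jig: loose clamping jig of aluminium and steel with an orange round knob on top, 60 x 80 mm, with a side screw reaching 60 mm to its +x; origin: centre of its underside, z up
- orange_jig_knob (a point): centre of the top of the orange knob (32 mm in diameter), 50 mm above the jig's underside; this is the place to point at
- black_jig: loose jig of the same shape with a black knob; origin: centre of its underside, z up; leave it alone and do not point at it
- black_jig_knob (a point): centre of the top of the black knob (32 mm in diameter), 50 mm above the jig's underside
- jar: small loose jar of honing paste, 52 mm in diameter, 55 mm high; origin: centre of its underside; leave it alone
- chisel: loose wood chisel lying flat, 250 mm long and 30 mm high, light wooden handle to its -x, steel blade to its +x; origin: near the middle of its length, on the bench; leave it alone
Not all that is in view belongs to the job. Leave any pink, red or turquoise look-alike of the orange_jig alone.

How it is judged (in metres and radians):
On the way, in this order (a step that is already met when the one before it is completed fails the run):
1. point at the orange knob for 1.5 s: grasp point within 25 mm sideways of its centre and 20 to 85 mm above it (fingertips about 1 to 65 mm above), switch still off (horizontal distance between the grasp point and orange_jig_knob below 0.025 m and z of the grasp point in the frame of orange_jig_knob between 0.02 and 0.085 m and value of joint switch below 0.3 rad), for 1.5 s.
2. then point at the middle of the disc for 1.5 s: grasp point within 35 mm sideways of its middle and 20 to 85 mm above it, switch still off (horizontal distance between the grasp point and disc_mid below 0.035 m and z of the grasp point in the frame of disc_mid between 0.02 and 0.085 m and value of joint switch below 0.3 rad), for 1.5 s.
3. then the switch is pushed over (value of joint switch above 0.85 rad), for 0.2 s.
At the end, for the whole second after the job is handed in: the switch stands at more than 0.85 rad of its 1.0 rad, and the jigs, the jar and the chisel are within 6 mm of where they began (value of joint switch above 0.85 rad and distance of each of orange_jig, black_jig, jar, chisel from where it was at the start of the episode below 0.006 m); the robot touches nothing.
It fails at once if the jig that is pointed at is touched (contact force between any of the fingers, the arm and orange_jig above 0.3 N).
It fails at once if the disc is touched (contact force between any of the fingers, the arm and disc above 0.3 N).
It fails at once if the black jig is pointed at (grasp point within 20 mm sideways and less than 60 mm above its knob) (horizontal distance between the grasp point and black_jig_knob below 0.02 m and z of the grasp point in the frame of black_jig_knob below 0.06 m).
It fails at once if a jig, the jar or the chisel is moved or lifted (more than 10 mm) (distance of any of orange_jig, black_jig, jar, chisel from where it was at the start of the episode above 0.01 m).
It also fails if it takes over 51 s, if anything falls off the work surface, if the arm or the gripper's body presses on something with over 40 N, if the wrist force passes 120 N, or if a joint passes its speed limit or range.

## Working session

There is one attempt and no reset: what is moved stays moved. The work goes in short steps, Python scripts to look and compute and a tool call to move; the robot and the scene stay as the last step left them, time stands still between calls to the robot, and variables do not carry over. Pictures are saved under pics/ and viewed, about 8 in all and at most 12, crops included, and the job is handed in when it is done.

Besides the shell and the picture viewer there is one more tool, called after "Call:" as name(argument=value, ...) on one line, values as JSON. servo_tool: Moves the arm, as the interface text tells. Its arguments: {"type":"object","properties":{"motion":{"type":"array"}},"required":["motion"]}

```bash
mkdir -p pics; python3 - <<'E'
from station import r
import cv2,pickle
s=r.observe();print(s)
d={}
for n in("side","top"):
    f=r.grab_frame(n);d[n]=f;cv2.imwrite(f"pics/{n}0.png",f["img"][:,:,::-1]);print(n,f["intrinsics"],f["origin"],f["orientation"])
pickle.dump(d,open("f0.pkl","wb"))
E
```

```text
{'clock': 0.0, 'q': array([ 7.89322619e+01,  2.20904396e+01,  3.75920291e-01, -2.75679016e-02,
       -6.84112628e+01, -1.48185967e+01]), 'qvel': array([ 0.07537636, -0.02897637,  0.07946388,  0.01001504, -0.05837508,
       -0.07955096]), 'joint_torque': array([-3.43730580e-04, -3.92288053e+01,  1.88403332e+01,  4.18606684e+00,
       -4.62789059e-03,  1.07316362e-05]), 'tcp_pos': array([0.2725753 , 0.56175028, 0.2302023 ]), 'tcp_rot': array([[ 8.99584468e-01, -4.36745972e-01, -8.60500889e-04],
       [-4.36746801e-01, -8.99582099e-01, -2.06855374e-03],
       [ 1.29341319e-04,  2.23665983e-03, -9.99997490e-01]]), 'ft_force': array([-0.26576839,  0.23773216,  0.25810081]), 'wrist_torque': array([0.0366728 , 0.03185378, 0.01531941]), 'gripper_width': 0.08553224705547764}
side [[426.70581757   0.         254.46094988]
 [  0.         426.70581757 197.59579958]
 [  0.           0.           1.        ]] [ 0.13902492 -0.846672    0.89081227] [[ 0.90189321 -0.26375708  0.34208309]
 [-0.43184605 -0.5324434   0.72801992]
 [-0.00988053 -0.80432346 -0.59410955]]
top [[408.66103603   0.         252.44206494]
 [  0.         408.66103603 189.24938258]
 [  0.           0.           1.        ]] [0.31990787 0.08483358 1.33101962] [[ 0.03237972 -0.97440773  0.22244353]
 [-0.99946945 -0.03078392  0.01063845]
 [-0.0035185  -0.22266998 -0.97488753]]
```

View pics/top0.png

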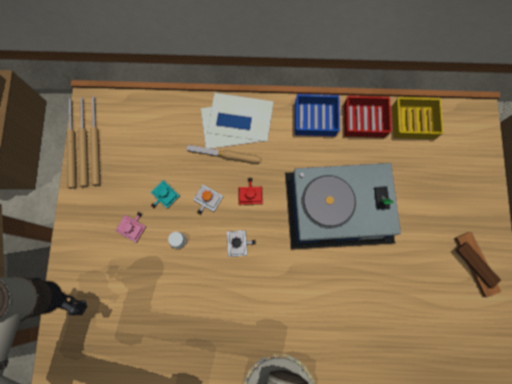

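View pics/side0.png

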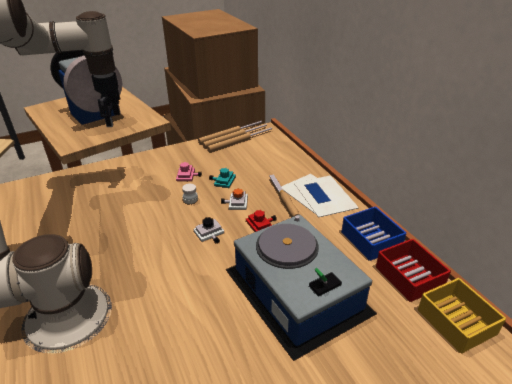

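The top view shows the orange knob at about (207,197), the black knob at (237,242), the disc nut at (330,200) and the green switch at (388,202). In the side view they are at about (238,194), (208,222), (287,241) and (320,272).

```bash
cat > h.py <<'E'
import numpy as np,cv2
def blob(img,near,lo,hi,rad=14):
    hsv=cv2.cvtColor(img,cv2.COLOR_RGB2HSV); m=cv2.inRange(hsv,lo,hi)
    k=np.zeros_like(m);cv2.circle(k,near,rad,255,-1);m&=k
    n,l,s,c=cv2.connectedComponentsWithStats(m)
    if n<2:return None,0
    i=1+np.argmax(s[1:,4]);return c[i],s[i]
def ray(f,p):
    K=f["intrinsics"];d=f["orientation"]@np.linalg.solve(K,[p[0],p[1],1]);return np.array(f["origin"]),d/np.linalg.norm(d)
def plane(f,p,z):
    o,d=ray(f,p);return o+d*(z-o[2])/d[2]
def tri(a,p,b,q):
    o,d=ray(a,p);O,D=ray(b,q);t=np.linalg.lstsq(np.c_[d,-D],O-o,rcond=None)[0]
    A=o+t[0]*d;B=O+t[1]*D;return (A+B)/2,np.linalg.norm(A-B)
E
python3 - <<'E'
import pickle;from h import *
d=pickle.load(open("f0.pkl","rb"));t,s=d["top"],d["side"]
for n,lo,hi,p,q,z in [("orange",(5,150,120),(16,255,255),(207,197),(238,194),.05),("nut",(10,120,120),(28,255,255),(330,200),(287,241),.139),("green",(45,100,40),(80,255,255),(388,202),(320,275),.17),("black",(0,0,0),(179,255,45),(237,242),(208,222),.05)]:
    a,sa=blob(t["img"],p,lo,hi);b,sb=blob(s["img"],q,lo,hi)
    print(n,a,sa,b,sb)
    if a is not None and b is not None: print(tri(t,a,s,b),plane(t,a,z),plane(s,b,z))
# machine top grey region
hsv=cv2.cvtColor(t["img"],cv2.COLOR_RGB2HSV)
for px in [(300,180),(370,180),(330,185)]: print(px,hsv[px[1],px[0]])
m=cv2.inRange(hsv,(85,20,70),(110,120,200));m[:150]=0;m[260:]=0
c=max(cv2.findContours(m,0,2)[0],key=cv2.contourArea);R=cv2.minAreaRect(c);print(R)
print([plane(t,x,.12).round(3) for x in cv2.boxPoints(R)])
im=cv2.resize(t["img"][140:260,140:420],None,fx=2.85,fy=2.85,interpolation=2)
cv2.imwrite("pics/c1.png",im[:,:,::-1])
E
```

```text
orange [206.68181818 195.40909091] [203 191   9  10  66] [237.62 190.92] [233 188  10   7  50]
(array([0.58824158, 0.24473163, 0.04897725]), np.float64(0.0014247867198814781)) [0.58732658 0.24477744 0.05      ] [0.5884348  0.24337025 0.05      ]
nut [329.24390244 200.        ] [326 197   7   7  41] [286.91489362 240.63829787] [283 238   9   6  47]
(array([ 0.56686967, -0.1317318 ,  0.13740277]), np.float64(0.0003992743114923342)) [ 0.56634499 -0.13137428  0.139     ] [ 0.5661743  -0.13326009  0.139     ]
green [386.1509434  201.16981132] [381 198  12   7  53] [320.71698113 274.62264151] [315 268  12  13  53]
(array([ 0.56403506, -0.29245941,  0.16407134]), np.float64(0.0022978105179313965)) [ 0.56169272 -0.29007554  0.17      ] [ 0.56179149 -0.29708763  0.17      ]
black [233.875 240.625] [233 239   4   5   8] [207.68292683 222.59756098] [203 218  10  10  82]
(array([0.44629113, 0.15277914, 0.03090705]), np.float64(0.002645907598163488)) [0.44571118 0.15149347 0.05      ] [0.43817454 0.13075332 0.05      ]
(300, 180) [ 90  23 132]
(370, 180) [ 93  22 130]
(330, 185) [120   6 123]
((346.02239990234375, 202.38104248046875), (72.05191802978516, 101.11932373046875), 86.633544921875)
[array([ 0.663, -0.026,  0.12 ]), array([ 0.692, -0.336,  0.12 ]), array([ 0.47 , -0.339,  0.12 ]), array([ 0.443, -0.041,  0.12 ])]
```

View pics/c1.png

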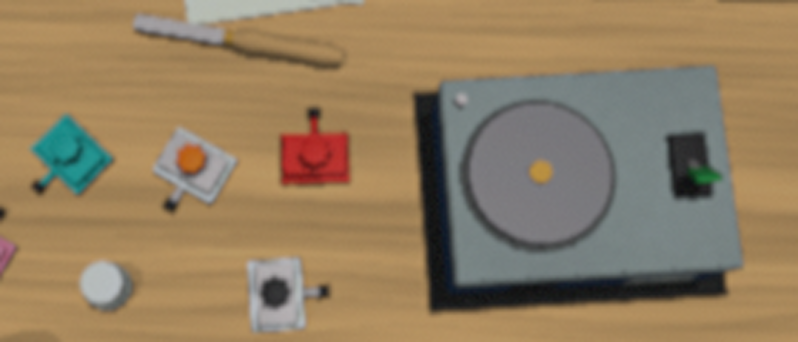

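The measurements agree with each other. The orange knob is at (0.588, 0.2445, 0.05). The disc middle is at (0.567, -0.132), with a nut height of 0.137 against 0.139 given. Machine yaw is about +5°, so the switch pivot is near (0.581, -0.291). The paddle's green centre matches "off", leaning towards the robot. I'll move towards the orange knob, closing the fingers on the way.

Call:
servo_tool(motion=[[[1,0.75,0.26,0,0,0,0],[1,0.75,0.26,0,0,0,0],[1,0.75,0.26,0,0,0,0],[1,0.75,0.26,0,0,0,0],[1,0.75,0.26,0,0,0,0],[1,0.75,0.26,0,0,0,0],[1,0.75,0.26,0,0,0,0],[1,0.75,0.26,0,0,0,0]]])

```text
clock: 0.77
tcp_pos: [0.4531, 0.3812, 0.2309]
tcp_rot: [[0.9, -0.436, -0.001], [-0.436, -0.9, -0.001], [-0.0, 0.001, -1.0]]
ft_force: [-0.2, 0.5, 0.8]
gripper_width: 0.0003
```

Call:
servo_tool(motion=[[[1,0.75,0.27,0,0,0,0],[1,0.75,0.27,0,0,0,0],[1,0.75,0.27,0,0,0,0],[1,0.75,0.27,0,0,0,0],[1,0.75,0.27,0,0,0,0],[1,0.75,0.27,0,0,0,0],[1,0,0,0,0,0,0],[1,0,0,0,0,0,0]]])

```text
clock: 1.43
tcp_pos: [0.5867, 0.2442, 0.2303]
tcp_rot: [[0.898, -0.439, -0.002], [-0.439, -0.898, -0.001], [-0.001, 0.001, -1.0]]
ft_force: [0.1, 0.6, 0.8]
gripper_width: 0.0003
```

```bash
cat >> h.py <<'E'
def wpt(f,s,p,z):
    K=f["intrinsics"];v=np.array([p[0]-K[0,2],p[1]-K[1,2]]);rr=np.linalg.norm(v);th=rr/K[0,0]
    dc=np.r_[v/max(rr,1e-9)*np.sin(th),np.cos(th)];T=np.array(f["T_tool_cam"]);R=s["tcp_rot"]
    o=s["tcp_pos"]+R@T[:3,3];d=R@T[:3,:3]@dc;return o+d*(z-o[2])/d[2]
E
python3 - <<'E'
from station import r
from h import *
s=r.observe();f=r.grab_frame("wrist");cv2.imwrite("pics/w1.png",f["img"][:,:,::-1])
hsv=cv2.cvtColor(f["img"],cv2.COLOR_RGB2HSV);m=cv2.inRange(hsv,(5,170,120),(14,255,255))
n,l,st,c=cv2.connectedComponentsWithStats(m)
for i in range(1,n):
    if st[i,4]>60: print(st[i],c[i],wpt(f,s,c[i],.05))
print(s["tcp_pos"])
E
```

```text
[235 150  32  29 602] [250.9269103  164.67940199] [0.58846572 0.24400067 0.05      ]
[0.58665736 0.24421479 0.2302624 ]
```

View pics/w1.png

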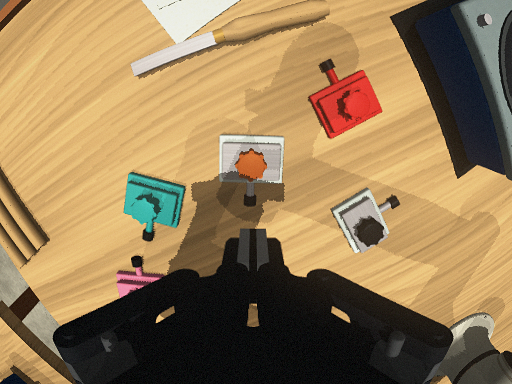

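The wrist view shows the orange knob at (251,165), which gives (0.588, 0.244) and agrees with the other cameras to within 2 mm. I'll descend to about 27 mm above it and hold.

Call:
servo_tool(motion=[[[1,0.04,0,0.6,0,0,0],[1,0,0,0.8,0,0,0],[1,0,0,0.8,0,0,0],[1,0,0,0.7,0,0,0],[1,0,0,0.5,0,0,0],[1,0,0,0.3,0,0,0],[1,0,0,0.1,0,0,0],[1,0,0,0,0,0,0]]])

```text
clock: 2.15
tcp_pos: [0.587, 0.2457, 0.0788]
tcp_rot: [[0.9, -0.435, -0.001], [-0.435, -0.9, -0.001], [-0.0, 0.001, -1.0]]
ft_force: [-0.3, 0.3, 0.4]
gripper_width: 0.0
```

Call:
servo_tool(motion=[[[1,0,0,0,0,0,0],[1,0,0,0,0,0,0],[1,0,0,0,0,0,0],[1,0,0,0,0,0,0],[1,0,0,0,0,0,0],[1,0,0,0,0,0,0],[1,0,0,0,0,0,0],[1,0,0,0,0,0,0]]])

```text
clock: 2.82
tcp_pos: [0.5875, 0.245, 0.0794]
tcp_rot: [[0.9, -0.437, 0.0], [-0.437, -0.9, 0.0], [0.0, -0.0, -1.0]]
ft_force: [-0.3, 0.3, -0.1]
gripper_width: -0.0001
```

Call:
servo_tool(motion=[[[1,0,0,0,0,0,0],[1,0,0,0,0,0,0],[1,0,0,0,0,0,0],[1,0,0,0,0,0,0],[1,0,0,0,0,0,0],[1,0,0,0,0,0,0],[1,0,0,0,0,0,0],[1,0,0,0,0,0,0]]])

```text
clock: 3.48
tcp_pos: [0.5875, 0.2451, 0.0793]
tcp_rot: [[0.9, -0.437, -0.0], [-0.437, -0.9, -0.0], [-0.0, 0.0, -1.0]]
ft_force: [0.6, 0.8, -0.2]
gripper_width: 0.0002
```

Call:
servo_tool(motion=[[[1,0,0,0,0,0,0],[1,0,0,0,0,0,0],[1,0,0,0,0,0,0],[1,0,0,0,0,0,0],[1,0,0,0,0,0,0],[1,0,0,0,0,0,0],[1,0,0,0,0,0,0],[1,0,0,0,0,0,0]]])

```text
clock: 4.15
tcp_pos: [0.5875, 0.2451, 0.0793]
tcp_rot: [[0.9, -0.437, 0.0], [-0.437, -0.9, 0.0], [0.0, -0.0, -1.0]]
ft_force: [-0.5, 1.0, 0.1]
gripper_width: 0.0003
```

Call:
servo_tool(motion=[[[1,0,0,0,0,0,0],[1,0,0,0,0,0,0],[1,0,0,0,0,0,0],[1,0,0,0,0,0,0]]])

```text
clock: 4.48
tcp_pos: [0.5875, 0.2451, 0.0793]
tcp_rot: [[0.9, -0.437, 0.0], [-0.437, -0.9, -0.0], [0.0, 0.0, -1.0]]
ft_force: [-0.2, -0.1, 0.0]
gripper_width: -0.0
```

Call:
servo_tool(motion=[[[1,0,0,-0.5,0,0,-0.5],[1,0,0,-0.7,0,0,-0.8],[1,0,0,-0.7,0,0,-0.9],[1,0,0,-0.7,0,0,-0.9],[1,0,0,-0.7,0,0,-0.9],[1,0,0,-0.5,0,0,-0.9],[1,0,0,-0.2,0,0,-0.9],[1,0,0,0,0,0,-0.4]]])

```text
clock: 5.15
tcp_pos: [0.5887, 0.2457, 0.2429]
tcp_rot: [[0.996, 0.093, 0.006], [0.093, -0.996, 0.003], [0.006, -0.003, -1.0]]
ft_force: [0.4, -0.4, -1.1]
gripper_width: 0.0001
```

Call:
servo_tool(motion=[[[1,-0.07,0.5,0,0,0,0],[1,-0.11,0.8,0,0,0,0],[1,-0.12,0.8,0,0,0,0],[1,-0.12,0.8,0,0,0,0],[1,-0.12,0.8,0,0,0,0],[1,-0.12,0.8,0,0,0,0],[1,-0.12,0.8,0,0,0,0],[1,-0.12,0.8,0,0,0,0]]])

```text
clock: 5.82
tcp_pos: [0.573, -0.0026, 0.2395]
tcp_rot: [[0.996, 0.089, 0.0], [0.089, -0.996, 0.0], [0.0, -0.0, -1.0]]
ft_force: [0.6, -0.0, 0.5]
gripper_width: 0.0
```

Call:
servo_tool(motion=[[[1,-0.12,0.8,0,0,0,0],[1,-0.12,0.8,0,0,0,0],[1,-0.12,0.8,0,0,0,0],[1,-0.11,0.6,0,0,0,0],[1,0,0.2,0,0,0,0],[1,0,0,0,0,0,0],[1,0,0,0,0,0,0]]])

```text
clock: 6.4
tcp_pos: [0.5661, -0.1302, 0.2392]
tcp_rot: [[0.996, 0.088, 0.0], [0.088, -0.996, 0.0], [0.0, -0.0, -1.0]]
ft_force: [-0.1, 0.5, 0.2]
gripper_width: 0.0002
```

Call:
servo_tool(motion=[[[1,0,0.04,0.4,0,0,0],[1,0,0,0.5,0,0,0],[1,0,0,0.5,0,0,0],[1,0,0,0.3,0,0,0],[1,0,0,0.15,0,0,0],[1,0,0,0,0,0,0],[1,0,0,0,0,0,0],[1,0,0,0,0,0,0]]])

```text
clock: 7.07
tcp_pos: [0.5672, -0.1314, 0.1665]
tcp_rot: [[0.996, 0.09, 0.002], [0.09, -0.996, -0.0], [0.002, 0.0, -1.0]]
ft_force: [0.1, -0.2, -0.1]
gripper_width: -0.0001
```

Call:
servo_tool(motion=[[[1,0,0,0,0,0,0],[1,0,0,0,0,0,0],[1,0,0,0,0,0,0],[1,0,0,0,0,0,0],[1,0,0,0,0,0,0],[1,0,0,0,0,0,0],[1,0,0,0,0,0,0],[1,0,0,0,0,0,0]]])

```text
clock: 7.73
tcp_pos: [0.5662, -0.132, 0.1653]
tcp_rot: [[0.996, 0.089, -0.0], [0.089, -0.996, 0.0], [-0.0, -0.0, -1.0]]
ft_force: [0.1, -0.1, -0.2]
gripper_width: 0.0001
```

Call:
servo_tool(motion=[[[1,0,0,0,0,0,0],[1,0,0,0,0,0,0],[1,0,0,0,0,0,0],[1,0,0,0,0,0,0],[1,0,0,0,0,0,0],[1,0,0,0,0,0,0],[1,0,0,0,0,0,0],[1,0,0,0,0,0,0]]])

```text
clock: 8.4
tcp_pos: [0.5662, -0.1319, 0.1653]
tcp_rot: [[0.996, 0.089, 0.0], [0.089, -0.996, -0.0], [0.0, 0.0, -1.0]]
ft_force: [0.3, 0.4, -0.5]
gripper_width: 0.0002
```

Call:
servo_tool(motion=[[[1,0,0,0,0,0,0],[1,0,0,0,0,0,0],[1,0,0,0,0,0,0],[1,0,0,0,0,0,0],[1,0,0,0,0,0,0],[1,0,0,0,0,0,0],[1,0,0,0,0,0,0],[1,0,0,0,0,0,0]]])

```text
clock: 9.07
tcp_pos: [0.5662, -0.1319, 0.1653]
tcp_rot: [[0.996, 0.089, -0.0], [0.089, -0.996, -0.0], [-0.0, 0.0, -1.0]]
ft_force: [0.7, 0.5, 0.1]
gripper_width: -0.0001
```

```bash
python3 - <<'E'
from station import r
from h import *
s=r.observe();f=r.grab_frame("side");print(s["clock"],s["tcp_pos"])
cv2.imwrite("pics/s2.png",cv2.resize(f["img"][180:350,210:390],None,fx=3,fy=3)[:,:,::-1])
E
```

```text
9.0667 [ 0.56623392 -0.13193836  0.16529536]
```

View pics/s2.png

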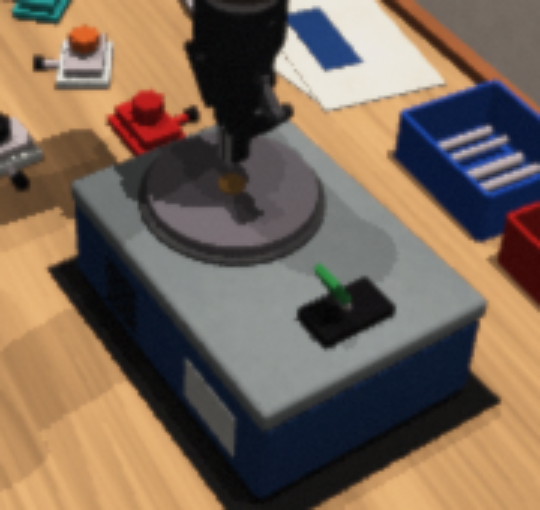

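The fingertips are over the nut at (232,183 in the crop), and the paddle at (330,285) leans to the machine's -x side. Next I rise, go beside the switch at the end on its -x side, and descend.

Call:
servo_tool(motion=[[[1,0,0,-0.5,0,0,0],[1,0,0,-0.7,0,0,0],[1,0,0,-0.5,0,0,0],[1,-0.3,0.6,-0.2,0,0,0],[1,-0.3,0.8,0,0,0,0],[1,-0.3,0.8,0,0,0,0],[1,-0.3,0.8,0,0,0,0],[1,-0.3,0.7,0,0,0,0]]])

```text
clock: 9.78
tcp_pos: [0.5191, -0.2863, 0.2415]
tcp_rot: [[0.996, 0.089, 0.0], [0.089, -0.996, -0.0], [0.0, 0.0, -1.0]]
ft_force: [0.4, -0.4, 0.3]
gripper_width: 0.0
```

Call:
servo_tool(motion=[[[1,-0.1,0.3,0,0,0,0],[1,0,0,0,0,0,0],[1,0,0,0.4,0,0,0],[1,0,0,0.6,0,0,0],[1,0,0,0.6,0,0,0],[1,0,0,0.4,0,0,0],[1,0,0,0,0,0,0],[1,0,0,0,0,0,0]]])

```text
clock: 10.45
tcp_pos: [0.5169, -0.2963, 0.1609]
tcp_rot: [[0.996, 0.09, -0.002], [0.09, -0.996, 0.0], [-0.002, -0.0, -1.0]]
ft_force: [1.0, 0.1, -0.1]
gripper_width: -0.0
```

```bash
python3 - <<'E'
from station import r
from h import *
s=r.observe();print(s["clock"],s["tcp_pos"])
a=r.grab_frame("top")["img"][150:250,340:440];b=r.grab_frame("side")["img"][220:320,260:360]
cv2.imwrite("pics/s3.png",cv2.resize(np.hstack([a,b]),None,fx=4,fy=4,interpolation=2)[:,:,::-1])
E
```

```text
10.45 [ 0.51688156 -0.29628744  0.1608952 ]
```

View pics/s3.png

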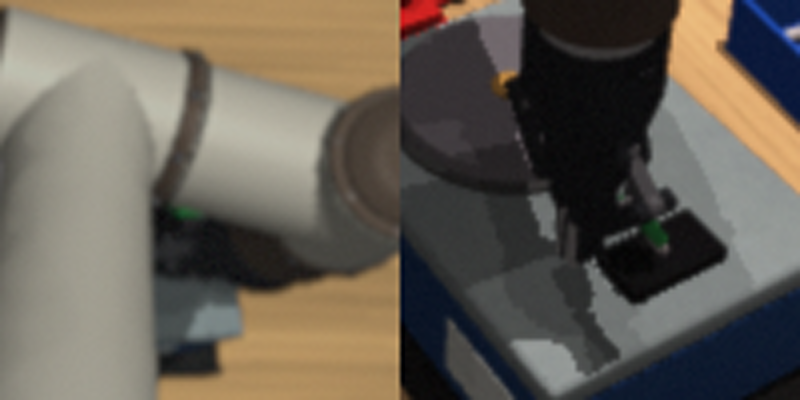

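The side view shows the fingertips at (568,240), on the -x side of the paddle at (655,235) and lined up with it. I'll push along tool +x.

Call:
servo_tool(motion=[[[1,0.2,0,0,0,0,0],[1,0.2,0,0,0,0,0],[1,0.2,0,0,0,0,0],[1,0.2,0,0,0,0,0],[1,0.2,0,0,0,0,0],[1,0.2,0,0,0,0,0],[1,0.2,0,0,0,0,0]]])

```text
clock: 11.13
tcp_pos: [0.573, -0.292, 0.1613]
tcp_rot: [[0.996, 0.089, -0.001], [0.089, -0.996, -0.0], [-0.001, -0.0, -1.0]]
ft_force: [-1.9, -0.4, 1.4]
gripper_width: -0.0001
```

Call:
servo_tool(motion=[[[1,0.1,0,0,0,0,0],[1,0.1,0,0,0,0,0],[1,0,0,0,0,0,0],[1,0,0,0,0,0,0]]])

```text
clock: 11.47
tcp_pos: [0.5812, -0.2912, 0.1611]
tcp_rot: [[0.996, 0.089, 0.001], [0.089, -0.996, -0.0], [0.001, 0.0, -1.0]]
ft_force: [0.6, 0.1, 1.1]
gripper_width: 0.0004
```

Contact shows in the force at about 2 N, with no hard stop yet. I'll go on in small steps.

Call:
servo_tool(motion=[[[1,0.05,0,0,0,0,0],[1,0.05,0,0,0,0,0],[1,0,0,0,0,0,0]]])

```text
clock: 11.72
tcp_pos: [0.5831, -0.291, 0.1612]
tcp_rot: [[0.996, 0.089, -0.004], [0.089, -0.996, 0.0], [-0.004, -0.001, -1.0]]
ft_force: [-5.3, -0.7, 2.5]
gripper_width: 0.0001
```

Call:
servo_tool(motion=[[[1,0.05,0,0,0,0,0],[1,0,0,0,0,0,0],[1,0,0,0,0,0,0]]])

```text
clock: 11.97
tcp_pos: [0.5833, -0.2909, 0.1612]
tcp_rot: [[0.996, 0.088, -0.007], [0.088, -0.996, 0.001], [-0.007, -0.002, -1.0]]
ft_force: [-8.1, -0.7, 4.0]
gripper_width: 0.0002
```

```bash
python3 - <<'E'
from station import r
from h import *
s=r.observe();print(s["clock"],s["tcp_pos"],s["ft_force"])
b=r.grab_frame("side")["img"][220:320,260:360];w=r.grab_frame("wrist")["img"][150:290,180:320]
cv2.imwrite("pics/s4.png",np.hstack([cv2.resize(x,(400,400),interpolation=2) for x in(b,w)])[:,:,::-1])
E
```

```text
11.9667 [ 0.58325848 -0.29092441  0.16119425] [-8.08115684 -0.74351729  3.97192342]
```

View pics/s4.png

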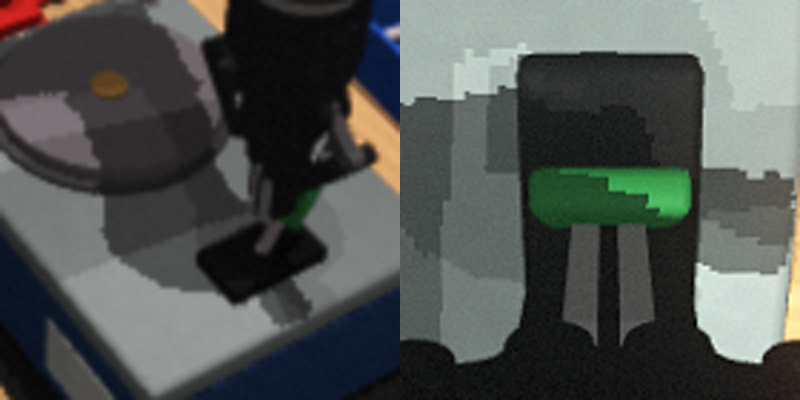

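The TCP has stopped at x = 0.583 while the force rises to 8 N. The paddle at (300,200) now leans to the +x side, against its stop. I'll draw back and rise.

Call:
servo_tool(motion=[[[1,-0.2,0,0,0,0,0],[1,-0.3,0,0,0,0,0],[1,-0.4,0,0,0,0,0],[1,-0.4,0,0,0,0,0],[1,-0.4,0,0,0,0,0],[1,-0.2,0,-0.3,0,0,0],[1,-0.2,0,-0.6,0,0,0],[1,-0.5,0,-0.6,0,0,0]]])

```text
clock: 12.73
tcp_pos: [0.4844, -0.3002, 0.2225]
tcp_rot: [[0.996, 0.09, 0.002], [0.09, -0.996, -0.001], [0.002, 0.001, -1.0]]
ft_force: [0.6, -0.3, 0.2]
gripper_width: -0.0001
```

Call:
servo_tool(motion=[[[1,-0.6,0,-0.6,0,0,0],[1,-0.6,0,-0.6,0,0,0],[1,-0.4,0,-0.4,0,0,0],[1,0,0,0,0,0,0],[1,0,0,0,0,0,0],[1,0,0,0,0,0,0]]])

```text
clock: 13.23
tcp_pos: [0.4198, -0.3056, 0.2854]
tcp_rot: [[0.996, 0.089, 0.002], [0.089, -0.996, -0.0], [0.002, 0.0, -1.0]]
ft_force: [-0.5, 0.7, -1.0]
gripper_width: -0.0001
```

```bash
python3 - <<'E'
from station import r
from h import *
import pickle
d=pickle.load(open("f0.pkl","rb"))
s=r.observe();print(s["clock"],s["tcp_pos"],s["ft_force"])
t,b=r.grab_frame("top"),r.grab_frame("side")
p,_=blob(b["img"],(325,275),(45,100,40),(80,255,255),20);print("green side",p,plane(b,p,.17) if p is not None else 0)
for n,f,(x0,y0,x1,y1) in(("top",t,(145,140,270,260)),("side",b,(170,150,280,245))):
    e=cv2.absdiff(f["img"],d[n]["img"])[y0:y1,x0:x1].max(2);print(n,(e>40).sum())
cv2.imwrite("pics/s5.png",np.hstack([cv2.resize(x,(400,400),interpolation=2) for x in(t["img"][140:270,140:270],b["img"][170:330,200:360])])[:,:,::-1])
E
```

```text
13.2333 [ 0.41975494 -0.30558319  0.28543588] [-0.54403278  0.66809005 -1.0255454 ]
green side [332.82945736 268.51162791] [ 0.59732843 -0.29319924  0.17      ]
top 0
side 3089
```

View pics/s5.png

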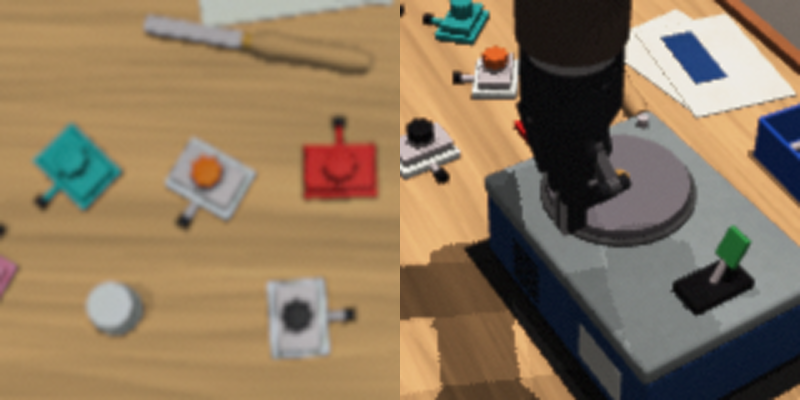

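The paddle now leans to +x at about (735,248). Its green centre is 16–18 mm past the pivot, which puts it at about 0.95 rad. The jigs, jar and chisel are unchanged in the top view. I'm handing in.

```bash
python3 -c "
from station import r
print(r.hand_in())"
```

```text
the job is handed in; nothing more can be done
None
```

I gave the demonstration with shut fingers and handed it in at about 13 s; the hand-in reports no verdict.

- **Orange knob:** I held the fingertips about 29 mm above it for 2.3 s, about 1 mm off centre.
- **Disc middle:** I held about 29 mm above the disc face (26 mm above the nut) for 2 s, about 1 mm off centre.
- **Switch:** I pushed the paddle over until it stopped moving and the force rose to about 8 N. Then I drew back about 165 mm and rose clear.

**Last checks:**
- **Paddle:** in the side view it leans to the +x side. I work that out as about 0.95 rad, just short of the full 1.0, from a single view.
- **Loose objects:** the top view around the jigs, jar and chisel has no pixels changed from the first picture.
- **Side view:** the same comparison failed there (3089 pixels changed). The arm now stands in that part of the picture, so I relied on the top view.
- **Forces:** they read about 1 N at the end, which is noise.

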